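Snap the pivot clip onto the bottle capper with the clip fork

ROBOT

A 6-joint arm with a two-finger parallel gripper is mounted at the origin on the work surface. World frame = base frame: x ahead of the robot, y to its left, z up, the work surface at z = 0. Lengths are in m, angles in rad, forces in N, time in s.
With the tool pointing down it reaches from about 0.375 to 0.9 m from the base axis. Payload 3.1 kg.
Tool frame: the origin (TCP) lies on the centre line of the jaws, within the pads' length; the fingertips stand 17 mm ahead of it and the grasp point (between the pads) lies 2 mm behind it; z points along the fingers, y is the direction in which the jaws open and shut (so a half turn about z gives the same grasp; the last joint's range is limited). The gripper opens to 85 mm and grips with 20 to 120 N. Pads are 22 mm wide; open, the fingers measure 114 mm over their backs; the gripper's body (76 mm by 85 mm) begins 54 mm behind the grasp point. The pads swing forward as they close: fully open they stand 13 mm farther back than shut.
Start: joints at [0.96, 0.527, 1.433, -0, 1.181, -0.178], TCP at [0.262, 0.567, 0.248] pointing down, gripper open.
Joint ranges: [-3.08, 3.08], [-0.75, 2.2], [0.22, 2.44], [-1.43, 4.57], [0, 2.65], [-2.85, 2.85]. Speed limits (rad/s): [2.79, 2.79, 3.14, 3.14, 3.14, 3.14].

INTERFACE

Orientations are given as a unit quaternion [w, x, y, z].
In Python, from bench import get_obs, grab_frame, job_done, masks_of, pinpoint gives the robot as it stands.
- The arm moves only by the shell command python3 -m creep 'ROWS' [FORCE]. ROWS is JSON, a list of rows, each an object of numbers: "x", "y", "z": the shift along the world's x, y, z in units of 40 mm (1.0 is 40 mm); "wx", "wy", "wz": the turn, a rotation vector about the world's x, y, z in rad; "jaw": the finger opening in mm, from 0 to 85.4. In form: [{"x": .., "y": .., "z": .., "wx": .., "wy": .., "wz": .., "jaw": ..}, ...]. A call has 1 to 20 rows; each row shifts and turns the commanded pose from where the row before left it; what a row does not reach is not made up. A row lasts 1/12 s, in which the tool goes at most 41.7 mm and 7.16 degrees, less where a joint would pass 70% of its speed; a pose out of reach is approached as far as the arm can. A call is refused whole if a number of a shift passes 1 or a number of a turn 0.125, either way. A call with a gripper value outside its range is refused whole. The fingers move at their own pace and stop on an object; FORCE is the grip in N (left out, the last holds). Time passes only in rows, so rows that do not move let the fingers close. It gives the time, the measured TCP pose, the force and the opening at its end, in the units of the state.
- get_obs(): the state, without advancing time (a new reading comes with each control period).
- grab_frame(name): name is "scene" or "top"; returns a dict with "img" (400x640x3 uint8, red, green, blue), "camera_matrix" (3x3 intrinsics, pixels), "R" (3x3) and "t" (3): a world point X has camera coordinates R X + t. Camera axes: x right, y down, z forward; pixel columns grow to the right and rows downward; lengths in m; the calibration is good to about 2 mm. A picture is of the moment at which its call begins. There is no depth.
- job_done(): hands the job in, once; it reports no verdict.
Trained networks look in the newest picture that a camera, given by its name, has taken for a name from the list of things; names that differ only in an ending like _2 or _b are one class to them, and where a whole thing is asked for, a point or a joint stands for the part that bears it (a point fixed in the world has none). Each returns a list of dicts, best first, with "score" (0 to 1); they miss things now and then, are a little off and sometimes report something else, mostly with a low value. They report only what shows in the picture. A call takes as long as a camera call.
- masks_of(camera, target): "mask" (400x640 bool, what is visible of it) and "uv" ([column, row] in pixels, amid what is visible of it).
- pinpoint(camera, target): "uv" ([column, row] in pixels: a listed point, or the origin of a listed thing).
The state is a dict: "time_s": time; "qpos": joint angles; "joint_velocities": joint speeds; "joint_efforts": joint torques, N m; "eef_pos": TCP position; "tcp_rot": TCP orientation; "force": force on the tool from outside, world axes, zero at the start; "wrist_torque": the same for the moment, N m; "grip_width": finger opening in m.
Only numpy, scipy, OpenCV 4.12 (cv2) and the standard library are available. Lean on these libraries where they do the work, as an engineer would, in place of code of your own. Each camera call takes 0.05 s, during which the arm holds its last target. There are 200 camera calls.

TASK

The orange split clip that keeps the lever on the bottle capper's pivot pin lies loose on the steel plate beside the pin. Take the blue-handled clip fork from its aluminium tray and with it push the clip sideways, open end first, into the groove of the pin until it snaps fully home; keep the gripper off the clip itself. Then stand the fork upright on the floor of its tray again, and do not knock over or shift the bottle, the yellow jar or the grease tin.

Things in the scene. Friction and masses are not known exactly. Their poses are not given: they have to be found in the camera images.
- pin_groove (a point): Point on the axis of the capper's upright steel pivot pin, 3 mm above the steel plate's face (the height of the clip's middle), 47 mm above the table. Groove: 18 mm diameter, from the plate's face to 8 mm above it; above it a dark 24 mm head, top 18 mm above the plate. x axis: horizontal, from the waiting clip's side towards the pin; the clip is pushed home along +x. z up. Fixed.
- capper: Green bottle capper, a fixed block 170 x 130 x 36 mm high with a 150 x 100 x 8 mm steel plate on top; origin under the pin, on the table, axes as the pin's. The plate spans x -110..+40, y -50..+50 mm. Fixed on it: a capping bell, 40 mm wide, 96 mm above the table, at x +28, y -40; a lever with a black knob, up to 80 mm above the table, at x +25..+85, y +25..+126 mm.
- clip_center (a point): Orange split clip, 6 mm thick, flat and loose on the plate, 40 to 55 mm short of the pin. Point: centre of its bore, half-way up. x axis: out of its open end, towards the pin within 0.3 rad; z up. Flat rear face at x -18 mm, y -16..+16; a lug 9 mm wide sticks out behind it to x -28. Sprung jaws (outer faces y +-15 mm) flare to a funnel mouth, 27 mm wide inside at the front, x +18 mm.
- clip_back (a point): Middle of the clip's flat rear face, 18 mm behind the bore's centre; axes as the clip's. The throat between the jaw noses (8.5 mm ahead of the bore's centre) is 13 mm wide and must spread over the 18 mm groove; pushed squarely it snaps over at about 8 to 15 N. Home, the bore is on the pin's axis with about 1 mm play all round and the clip can go no further.
- jaw_left (a joint): Opening of the clip's left (+y) sprung jaw, rad: 0 closed and at rest (also when fully home), about 0.11 while the throat passes over the pin.
- jaw_right (a joint): Opening of the clip's right (-y) sprung jaw, rad, as for the left one.
- fork_grip (a point): Clip fork, loose, about 135 g, standing in the tray. Upright blue handle, 24 mm (its x) by 22 mm (its y), from 6 to 78 mm above the foot's underside; the point is on the handle's axis, 45 mm above the underside. Steel foot 6 mm thick, x -22..+20, y -20..+20 mm, with two prongs ahead of it. x axis: towards the prongs; z up.
- fork_tips (a point): Point midway between the two prong tips of the fork, 38 mm ahead of the handle's axis, 3 mm above the foot's underside; axes as the fork's. The prongs are 18 mm long, 6 mm thick, 10 mm wide each (y from 8 to 18 mm to either side): the 16 mm gap takes the clip's lug while the tips bear on the clip's flat rear face.
- tray_in (a point): Centre of the inner floor (4 mm above the table) of the fork's shallow aluminium tray: fixed, 150 mm (x) by 120 mm (y) outside, 4 mm walls, rim 16 mm above the table. It may lie left or right; a grey bin of crown caps (140 x 110 mm, 50 mm high) lies on the other side.
- bottle_mid (a point): Middle of a dark half-size wine bottle standing on the left, 67 mm diameter, 240 mm high. Leave it alone.
- jar_mid (a point): Middle of a yellow jar with a steel lid at the back right, 68 mm diameter, 100 mm high. Leave it alone.
- tin_mid (a point): Middle of a grease tin behind the capper, 60 mm diameter, 40 mm high. Leave it alone.

How it is judged:
By the outcome, as a careful person would: the job done as asked, in the order asked, and still so for the second after the job is handed in, with the robot touching nothing.
It also fails if it takes over 45 s, if anything falls off the work surface, if the arm or the gripper's body presses on something with over 40 N, if the wrist force passes 120 N, or if a joint passes its speed limit or range.

## Working session

There is one attempt and no reset: what is moved stays moved. The work goes in short steps, Python scripts to look and compute and a shell command to move; the robot and the scene stay as the last step left them, time stands still between calls to the robot, and variables do not carry over. Pictures are saved under pics/ and viewed, about 8 in all and at most 12, crops included, and the job is handed in when it is done.

```bash
mkdir -p pics; cat > h.py <<'E'
import numpy as np, cv2
from bench import *
def ray(f,uv):
    K=f["camera_matrix"];R=np.array(f["R"]);t=np.array(f["t"])
    d=R.T@np.linalg.solve(K,np.array([uv[0],uv[1],1.]));return -R.T@t,d
def onz(f,uv,z):
    c,d=ray(f,uv);return c+d*(z-c[2])/d[2]
def tri(a,ua,b,ub):
    c1,d1=ray(a,ua);c2,d2=ray(b,ub);d1/=np.linalg.norm(d1);d2/=np.linalg.norm(d2)
    s=np.linalg.lstsq(np.c_[d1,-d2],c2-c1,rcond=None)[0]
    p,q=c1+s[0]*d1,c2+s[1]*d2;return (p+q)/2,np.linalg.norm(p-q)
def save(f,n): cv2.imwrite("pics/"+n,f["img"][...,::-1])
E
cat > look.py <<'E'
from h import *
np.set_printoptions(precision=4,suppress=True)
a=grab_frame("scene");b=grab_frame("top");save(a,"scene0.png");save(b,"top0.png")
print("cams",ray(a,(320,200))[0],ray(b,(320,200))[0])
Z=dict(pin_groove=.047,capper=0,clip_center=.047,clip_back=.047,fork_grip=.049,fork_tips=.007,tray_in=.004,bottle_mid=.12,jar_mid=.05,tin_mid=.02)
for n,z in Z.items():
    pa=pinpoint("scene",n);pb=pinpoint("top",n)
    for q,f,p in(("s",a,pa),("t",b,pb)):
        for r in p[:2]: print(n,q,round(r["score"],2),np.round(r["uv"],1),onz(f,r["uv"],z))
    if pa and pb: print("   tri",*tri(a,pa[0]["uv"],b,pb[0]["uv"]))
o=get_obs();print(o["eef_pos"],o["tcp_rot"],o["time_s"],o["force"],o["grip_width"])
cv2.imwrite("pics/both0.png",cv2.resize(np.vstack([a["img"],b["img"]]),(480,600),interpolation=cv2.INTER_AREA)[...,::-1])
E
python3 look.py
```

```text
cams [0.9305 0.5956 1.1888] [0.4642 0.0637 1.1225]
pin_groove s 0.7 [287.7 201.8] [0.6676 0.0147 0.047 ]
pin_groove s 0.56 [387.6 243.1] [0.4903 0.2909 0.047 ]
pin_groove t 0.56 [338.7 178. ] [ 0.6634 -0.0004  0.047 ]
   tri [0.6649 0.0007 0.0247] 0.007044699487364396
capper t 0.93 [337.9 184. ] [ 0.6563 -0.001   0.    ]
clip_center s 0.74 [400.2 245.4] [0.4636 0.3164 0.047 ]
clip_center s 0.5 [302.5 192.7] [0.6118 0.0114 0.047 ]
clip_center t 0.41 [332.2 198. ] [0.613  0.0161 0.047 ]
   tri [0.5441 0.1752 0.1196] 0.3320245995695533
clip_back s 0.44 [308.6 196.3] [0.6025 0.0327 0.047 ]
clip_back t 0.44 [330.5 204. ] [0.5981 0.0203 0.047 ]
   tri [0.5986 0.0212 0.0274] 0.004954523785656269
fork_grip t 0.53 [223.3 269.6] [0.4384 0.2793 0.049 ]
fork_tips s 0.52 [216.1 138.7] [ 0.7425 -0.3587  0.007 ]
fork_tips s 0.51 [387.8 243. ] [0.4742 0.2802 0.007 ]
fork_tips t 0.93 [227.7 254. ] [0.4761 0.2779 0.007 ]
   tri [0.6518 0.1353 0.5845] 0.36918088577811736
tray_in s 0.91 [397.7 245. ] [0.4516 0.3007 0.004 ]
tray_in t 0.76 [220.6 269.6] [0.4373 0.2951 0.004 ]
   tri [ 0.4395  0.2973 -0.0185] 0.007264683279808395
bottle_mid s 0.58 [380.4 299.8] [0.6292 0.4259 0.12  ]
bottle_mid t 0.84 [155.4 189.8] [0.6214 0.4264 0.12  ]
bottle_mid t 0.38 [337.1 179.5] [0.6463 0.0077 0.12  ]
   tri [0.6248 0.4268 0.1132] 0.006285114815215184
jar_mid s 0.96 [216.2 138.5] [ 0.7487 -0.3246  0.05  ]
jar_mid t 0.91 [465.1 146.8] [ 0.7435 -0.3199  0.05  ]
   tri [ 0.7464 -0.323   0.0482] 0.006421413187265555
tin_mid s 0.61 [398.2 243.7] [0.4542 0.3022 0.02  ]
tin_mid s 0.57 [230.9 193. ] [ 0.7992 -0.1247  0.02  ]
tin_mid t 0.65 [395.1 132. ] [ 0.7903 -0.1496  0.02  ]
   tri [0.629  0.171  0.4527] 0.4668678724493157
[0.2621 0.5674 0.2483] [-0.      0.2147  0.9767 -0.    ] 1.1 [ 0.5669 -0.4088  0.2501] 0.0849804166694976
```

View pics/top0.png

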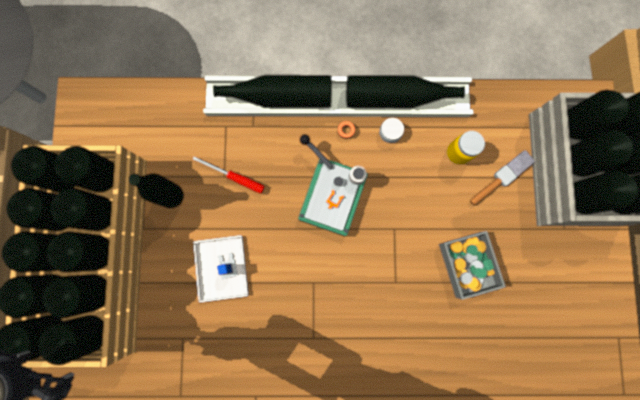

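View pics/scene0.png

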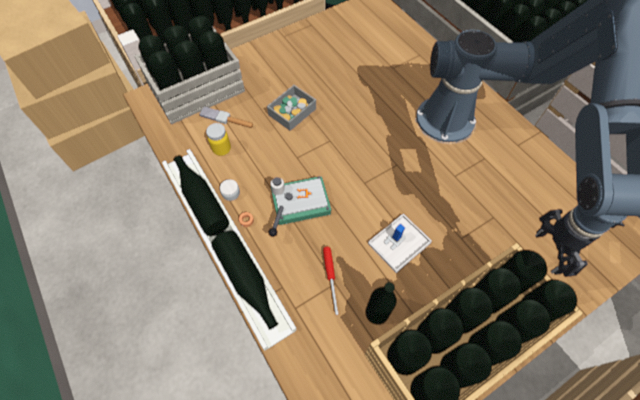

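```bash
cat > crop.py <<'E'
from h import *
a=cv2.imread("pics/scene0.png");b=cv2.imread("pics/top0.png")
def c(im,x,y,w,h): return cv2.resize(im[y:y+h,x:x+w],(400,300),interpolation=cv2.INTER_CUBIC)
cv2.imwrite("pics/m0.png",np.vstack([np.hstack([c(b,280,140,108,81+0),c(b,180,225,96,72)]),np.hstack([c(a,255,165,80,60),c(a,360,210,80,60)])]))
for n,im in(("scene",a),("top",b)):
    hsv=cv2.cvtColor(im,cv2.COLOR_BGR2HSV)
    for k,lo,hi in(("green",(65,60,40),(90,255,255)),("orange",(5,150,150),(16,255,255)),("blue",(105,120,40),(130,255,255))):
        m=cv2.inRange(hsv,lo,hi);N,L,s,ce=cv2.connectedComponentsWithStats(m)
        for i in np.argsort(-s[1:,4])[:3]+1: print(n,k,s[i],ce[i].round(1))
E
python3 crop.py
```

```text
scene green [   0  193   62  207 6476] [ 20.2 329.9]
scene green [279 178  52  46 426] [306.5 212.7]
scene green [280  97  17  16 113] [287.2 103.3]
scene orange [305 190   6   7  17] [306.8 192.9]
scene orange [324 246   7   4   8] [327.4 246.9]
scene orange [333 263   1   6   6] [333.  265.5]
scene blue [393 225  11  16 105] [398.  232.3]
top green [467 246  27  32 377] [480.  262.6]
top green [301 163  21  52 230] [311.1 188.4]
top green [345 182  19  48 203] [353.7 206. ]
top orange [   54    78   586   317 88618] [392.8 237.4]
top orange [  34  342  288   58 8251] [179.9 378.2]
top orange [287 343  46  35 825] [309.3 360.1]
top blue [218 265  14   9 108] [224.2 268.8]
```

View pics/m0.png

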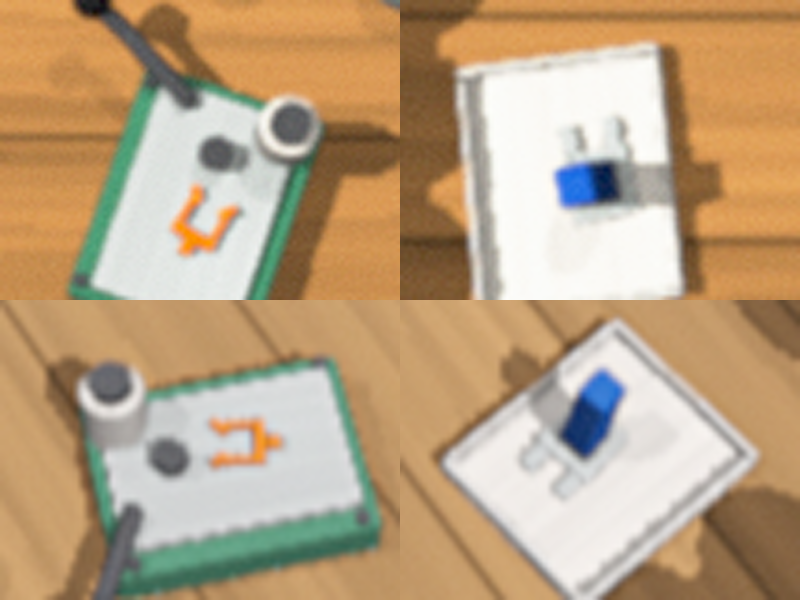

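```bash
cat > fit.py <<'E'
from h import *
from scipy.optimize import least_squares
np.set_printoptions(precision=4,suppress=True)
F={n:grab_frame(n) for n in("scene","top")}
def proj(f,X):
    c=np.array(f["R"])@X+np.array(f["t"]);p=np.array(f["camera_matrix"])@c;return p[:2]/p[2]
OFF={"t1":("top",280,140,400/108,0,0),"t2":("top",180,225,400/96,400,0),"s1":("scene",255,165,5,0,300),"s2":("scene",360,210,5,400,300)}
def px(k,u,v):
    n,x0,y0,s,a,b=OFF[k];return n,np.array([(u-a+.5)/s+x0-.5,(v-b+.5)/s+y0-.5])
def fit(name,z0,pts,x0,bias=np.zeros(4)):
    def res(p):
        c,s=np.cos(p[2]),np.sin(p[2]);r=[]
        for P,k,u,v in pts:
            n,q=px(k,u,v);X=np.array([p[0]+c*P[0]-s*P[1],p[1]+s*P[0]+c*P[1],z0+P[2]])
            r.append(proj(F[n],X)-q)
        return np.concatenate(r)
    o=least_squares(res,x0);print(name,o.x,"\n",res(o.x).reshape(-1,2).round(1).tolist());return o.x
fk=fit("fork",.004,[((.038,.013,.006),"t2",569,127),((.038,-.013,.006),"t2",614,118),((0,0,.078),"t2",573,187),
 ((.038,.013,.006),"s2",562,492),((.038,-.013,.006),"s2",527,465),((0,0,.078),"s2",605,390)],[.44,.28,.1])
cl=fit("clip",.044,[((-.028,0,.006),"t1",187,252),((.018,.0155,.006),"t1",195,186),((.018,-.0155,.006),"t1",240,206),
 ((-.028,0,.006),"s1",284,442),((.018,.0155,.006),"s1",211,465),((.018,-.0155,.006),"s1",211,425)],[.61,.015,-.5])
pn=fit("pin(head)",.044,[((0,0,.018),"t1",216,154),((0,0,.018),"s1",168,456)],[.66,0,0])
tr=fit("tray",.016,[((.075,.06,0),"t2",459,70),((.075,-.06,0),"t2",658,44),((-.075,.06,0),"s2",760,456),((.075,-.06,0),"s2",441,460),((-.075,-.06,0),"s2",615,318)],[.44,.295,.1])
# plate edges yaw
cp=[onz(F["top"],px("t1",*q)[1],.044)[:2] for q in((150,90),(92,280))];d=cp[0]-cp[1];print("plate left yaw",np.arctan2(d[1],d[0]))
cp=[onz(F["scene"],px("s1",*q)[1],.044)[:2] for q in((328,363),(150,392))];d=cp[1]-cp[0];print("plate edge yaw scene",np.arctan2(d[1],d[0]))
d=pn[:2]-cl[:2];print("dist",np.linalg.norm(d),"bearing",np.arctan2(d[1],d[0]))
E
python3 fit.py
```

```text
fork [0.4397 0.2785 0.1745] 
 [[-0.7, -0.6], [-1.2, -0.3], [-0.3, -0.1], [-0.7, -0.7], [-0.0, -1.2], [0.1, -1.3]]
clip [ 0.6121  0.0109 -0.494 ] 
 [[-1.1, 0.5], [-0.0, -0.9], [-1.1, -0.4], [-0.2, -1.4], [0.0, -0.8], [-0.5, -1.4]]
pin(head) [0.655 0.003 0.   ] 
 [[-0.3, -1.0], [0.8, -1.0]]
tray [0.4421 0.2948 0.1199] 
 [[-0.6, -0.9], [-0.5, -0.4], [-0.1, -0.8], [0.1, -1.0], [0.5, -0.5]]
plate left yaw -0.2911481580997846
plate edge yaw scene -0.3752901443274094
dist 0.043614988163683276 bearing -0.18078606463931216
```

```bash
python3 -m creep '[{"x":0.444,"y":-0.722,"wz":-0.0968,"jaw":85},{"x":0.444,"y":-0.722,"wz":-0.0968},{"x":0.444,"y":-0.722,"wz":-0.0968},{"x":0.444,"y":-0.722,"wz":-0.0968},{"x":0.444,"y":-0.722,"wz":-0.0968},{"x":0.444,"y":-0.722,"wz":-0.0968},{"x":0.444,"y":-0.722,"wz":-0.0968},{"x":0.444,"y":-0.722,"wz":-0.0968},{"x":0.444,"y":-0.722,"wz":-0.0968},{"x":0.444,"y":-0.722,"wz":-0.0968},{"z":-0.8},{"z":-0.8},{"z":-0.8},{},{}]' 60
python3 - <<'E'
from h import *
a=grab_frame("scene");b=grab_frame("top")
c=lambda f,x,y,w,h: cv2.resize(f["img"][y:y+h,x:x+w],(400,400),interpolation=cv2.INTER_CUBIC)[...,::-1]
cv2.imwrite("pics/m1.png",np.hstack([c(b,170,210,100,100),c(a,350,180,100,100)]))
E
```

```text
validation failed for argument at $[0]...
```

View pics/m1.png

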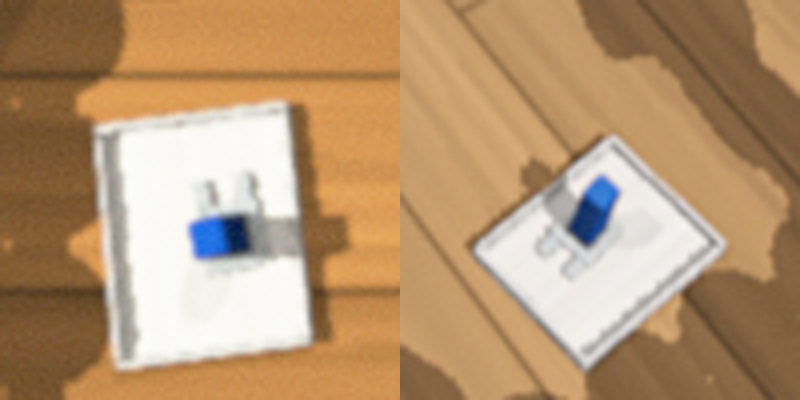

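The arm did not move (picture: fork alone in tray, blue handle at about (224,269) top). The rows probably need every key.

```bash
python3 -m creep '[{"x":0.444,"y":-0.722,"z":0,"wx":0,"wy":0,"wz":-0.0968,"jaw":85},{"x":0.444,"y":-0.722,"z":0,"wx":0,"wy":0,"wz":-0.0968,"jaw":85},{"x":0.444,"y":-0.722,"z":0,"wx":0,"wy":0,"wz":-0.0968,"jaw":85},{"x":0.444,"y":-0.722,"z":0,"wx":0,"wy":0,"wz":-0.0968,"jaw":85},{"x":0.444,"y":-0.722,"z":0,"wx":0,"wy":0,"wz":-0.0968,"jaw":85},{"x":0.444,"y":-0.722,"z":0,"wx":0,"wy":0,"wz":-0.0968,"jaw":85},{"x":0.444,"y":-0.722,"z":0,"wx":0,"wy":0,"wz":-0.0968,"jaw":85},{"x":0.444,"y":-0.722,"z":0,"wx":0,"wy":0,"wz":-0.0968,"jaw":85},{"x":0.444,"y":-0.722,"z":0,"wx":0,"wy":0,"wz":-0.0968,"jaw":85},{"x":0.444,"y":-0.722,"z":0,"wx":0,"wy":0,"wz":-0.0968,"jaw":85},{"x":0,"y":0,"z":-0.8,"wx":0,"wy":0,"wz":0,"jaw":85},{"x":0,"y":0,"z":-0.8,"wx":0,"wy":0,"wz":0,"jaw":85},{"x":0,"y":0,"z":-0.8,"wx":0,"wy":0,"wz":0,"jaw":85},{"x":0,"y":0,"z":0,"wx":0,"wy":0,"wz":0,"jaw":85},{"x":0,"y":0,"z":0,"wx":0,"wy":0,"wz":0,"jaw":85}]' 60
```

```text
time_s: 2.55
eef_pos: [0.4388, 0.2781, 0.1513]
tcp_rot: [-0.001, 0.645, 0.765, -0.002]
force: [0.6, 0.1, 1.1]
grip_width: 0.0848
```

```bash
python3 - <<'E'
from h import *
a=grab_frame("scene");b=grab_frame("top")
c=lambda f,x,y,w,h: cv2.resize(f["img"][y:y+h,x:x+w],(400,400),interpolation=cv2.INTER_CUBIC)[...,::-1]
cv2.imwrite("pics/m2.png",np.hstack([c(b,170,210,100,100),c(a,350,180,100,100)]))
E
```

```text
(no output)
```

View pics/m2.png

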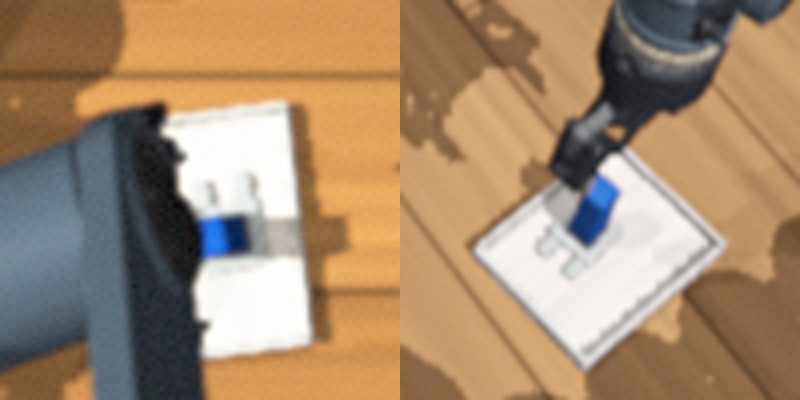

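The gripper is above the fork, jaws lined up fore/aft of the handle. Descend and grasp.

```bash
python3 -m creep '[{"x":0,"y":0,"z":-0.55,"wx":0,"wy":0,"wz":0,"jaw":85},{"x":0,"y":0,"z":-0.55,"wx":0,"wy":0,"wz":0,"jaw":85},{"x":0,"y":0,"z":-0.55,"wx":0,"wy":0,"wz":0,"jaw":85},{"x":0,"y":0,"z":-0.55,"wx":0,"wy":0,"wz":0,"jaw":85},{"x":0,"y":0,"z":-0.5,"wx":0,"wy":0,"wz":0,"jaw":85},{"x":0,"y":0,"z":0,"wx":0,"wy":0,"wz":0,"jaw":85},{"x":0,"y":0,"z":0,"wx":0,"wy":0,"wz":0,"jaw":85}]' 60 && python3 -m creep '[{"x":0,"y":0,"z":0,"wx":0,"wy":0,"wz":0,"jaw":35},{"x":0,"y":0,"z":0,"wx":0,"wy":0,"wz":0,"jaw":35},{"x":0,"y":0,"z":0,"wx":0,"wy":0,"wz":0,"jaw":35},{"x":0,"y":0,"z":0,"wx":0,"wy":0,"wz":0,"jaw":35},{"x":0,"y":0,"z":0,"wx":0,"wy":0,"wz":0,"jaw":28},{"x":0,"y":0,"z":0,"wx":0,"wy":0,"wz":0,"jaw":15},{"x":0,"y":0,"z":0,"wx":0,"wy":0,"wz":0,"jaw":10},{"x":0,"y":0,"z":0,"wx":0,"wy":0,"wz":0,"jaw":10},{"x":0,"y":0,"z":0,"wx":0,"wy":0,"wz":0,"jaw":10},{"x":0,"y":0,"z":0,"wx":0,"wy":0,"wz":0,"jaw":10}]' 60
```

```text
time_s: 3.23
eef_pos: [0.4406, 0.2792, 0.0454]
tcp_rot: [0.0, 0.644, 0.765, 0.001]
force: [0.2, -0.4, 0.9]
grip_width: 0.085
time_s: 4.07
eef_pos: [0.4402, 0.2787, 0.0451]
tcp_rot: [0.0, 0.645, 0.765, 0.001]
force: [-0.1, 0.0, 6.7]
grip_width: 0.0234
```

```bash
python3 -m creep '[{"x":0,"y":0,"z":0.2,"wx":0,"wy":0,"wz":0,"jaw":10},{"x":0,"y":0,"z":0.3,"wx":0,"wy":0,"wz":0,"jaw":10},{"x":0,"y":0,"z":0.6,"wx":0,"wy":0,"wz":0,"jaw":10},{"x":0,"y":0,"z":0.6,"wx":0,"wy":0,"wz":0,"jaw":10},{"x":0,"y":0,"z":0.3,"wx":0,"wy":0,"wz":0,"jaw":10},{"x":0.274,"y":-0.585,"z":0,"wx":0,"wy":0,"wz":-0.0665,"jaw":10},{"x":0.274,"y":-0.585,"z":0,"wx":0,"wy":0,"wz":-0.0665,"jaw":10},{"x":0.274,"y":-0.585,"z":0,"wx":0,"wy":0,"wz":-0.0665,"jaw":10},{"x":0.274,"y":-0.585,"z":0,"wx":0,"wy":0,"wz":-0.0665,"jaw":10},{"x":0.274,"y":-0.585,"z":0,"wx":0,"wy":0,"wz":-0.0665,"jaw":10},{"x":0.274,"y":-0.585,"z":0,"wx":0,"wy":0,"wz":-0.0665,"jaw":10},{"x":0.274,"y":-0.585,"z":0,"wx":0,"wy":0,"wz":-0.0665,"jaw":10},{"x":0.274,"y":-0.585,"z":0,"wx":0,"wy":0,"wz":-0.0665,"jaw":10},{"x":0.274,"y":-0.585,"z":0,"wx":0,"wy":0,"wz":-0.0665,"jaw":10},{"x":0.274,"y":-0.585,"z":0,"wx":0,"wy":0,"wz":-0.0665,"jaw":10},{"x":0,"y":0,"z":-0.3,"wx":0,"wy":0,"wz":0,"jaw":10},{"x":0,"y":0,"z":-0.3,"wx":0,"wy":0,"wz":0,"jaw":10},{"x":0,"y":0,"z":0,"wx":0,"wy":0,"wz":0,"jaw":10},{"x":0,"y":0,"z":0,"wx":0,"wy":0,"wz":0,"jaw":10}]' 90
python3 - <<'E'
from h import *
a=grab_frame("scene");b=grab_frame("top")
np.savez("m3.npz",a=a["img"],b=b["img"])
c=lambda f,x,y,w,h: cv2.resize(f["img"][y:y+h,x:x+w],(400,400),interpolation=cv2.INTER_CUBIC)[...,::-1]
cv2.imwrite("pics/m3.png",np.hstack([c(b,290,150,80,80),c(a,265,155,80,80)]))
for q in("scene","top"):
  for n in("clip_back","clip_center","fork_tips"): print(q,n,[(round(r["score"],2),np.round(r["uv"],1)) for r in pinpoint(q,n)[:2]])
E
```

```text
time_s: 5.65
eef_pos: [0.5482, 0.0446, 0.0998]
tcp_rot: [-0.001, 0.859, 0.512, -0.001]
force: [-1.2, -0.4, -1.8]
grip_width: 0.0227
scene clip_back [(0.62, array([290.3, 204.8])), (0.42, array([307. , 194.7]))]
scene clip_center [(0.47, array([307.1, 194.6])), (0.4, array([303.5, 189.3]))]
scene fork_tips [(0.63, array([311.5, 189.3]))]
top clip_back []
top clip_center []
top fork_tips []
```

View pics/m3.png

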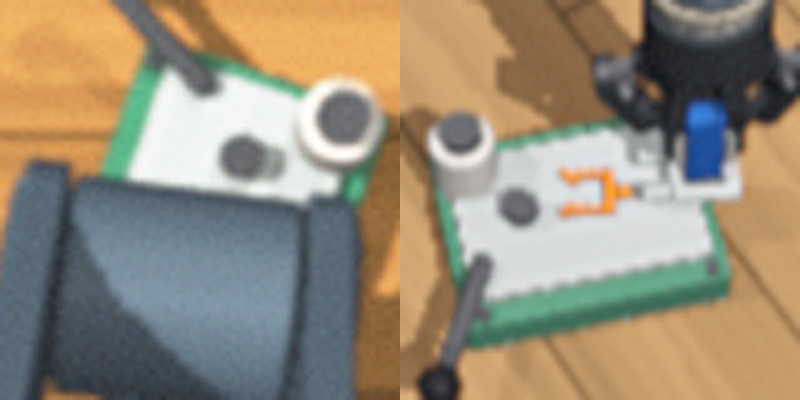

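```bash
cat > ov.py <<'E'
from h import *
import sys
f=grab_frame("scene")
def proj(X):
    X=np.atleast_2d(X);c=X@np.array(f["R"]).T+np.array(f["t"]);p=c@np.array(f["camera_matrix"]).T;return p[:,:2]/p[:,2:]
def T(p,P): 
    c,s=np.cos(p[2]),np.sin(p[2]);P=np.array(P,float);return np.c_[p[0]+c*P[:,0]-s*P[:,1],p[1]+s*P[:,0]+c*P[:,1],np.full(len(P),p[3])]
FORK=np.array([(-22,20),(20,20),(20,18),(38,18),(38,8),(20,8),(20,-8),(38,-8),(38,-18),(20,-18),(20,-20),(-22,-20)])/1000
CLIP=np.array([(-28,4.5),(-18,4.5),(-18,16),(18,16),(18,13.5),(8.5,6.5),(0,10),(0,-10),(8.5,-6.5),(18,-13.5),(18,-16),(-18,-16),(-18,-4.5),(-28,-4.5)])/1000
PL=np.array([(-110,50),(40,50),(40,-50),(-110,-50)])/1000
BIAS=np.array([0.3,1.0])
def fork():
    o=get_obs();w,x,y,z=o["tcp_rot"];yaw=2*np.arctan2(y,x)-np.pi/2
    return [*o["eef_pos"][:2],yaw,o["eef_pos"][2]-.0411+.006]
def show(name,items,x0=255,y0=150,w=100,h=75,s=8):
    im=cv2.resize(f["img"][y0:y0+h,x0:x0+w],None,fx=s,fy=s,interpolation=cv2.INTER_CUBIC)[...,::-1].copy()
    for pose,P,col in items:
        q=((proj(T(pose,P))+BIAS-[x0,y0]+.5)*s-.5).round().astype(int);cv2.polylines(im,[q],True,col,1)
    cv2.imwrite("pics/"+name,im)
CIRC=lambda r:np.array([(r*np.cos(a),r*np.sin(a)) for a in np.linspace(0,6.28,24)])
E
python3 - <<'E'
from ov import *
fk=fork();print(fk)
show("m4.png",[(fk,FORK,(255,0,0)),([.6121,.0109,-.494,.050],CLIP,(255,0,255)),([.655,.003,0,.062],CIRC(.012),(0,255,255)),([.655,.003,-.30,.044],PL,(0,0,255))])
E
```

```text
[np.float64(0.5493978902821566), np.float64(0.04474973971093975), np.float64(-0.4945486303725277), np.float64(0.0655488720850043)]
```

View pics/m4.png

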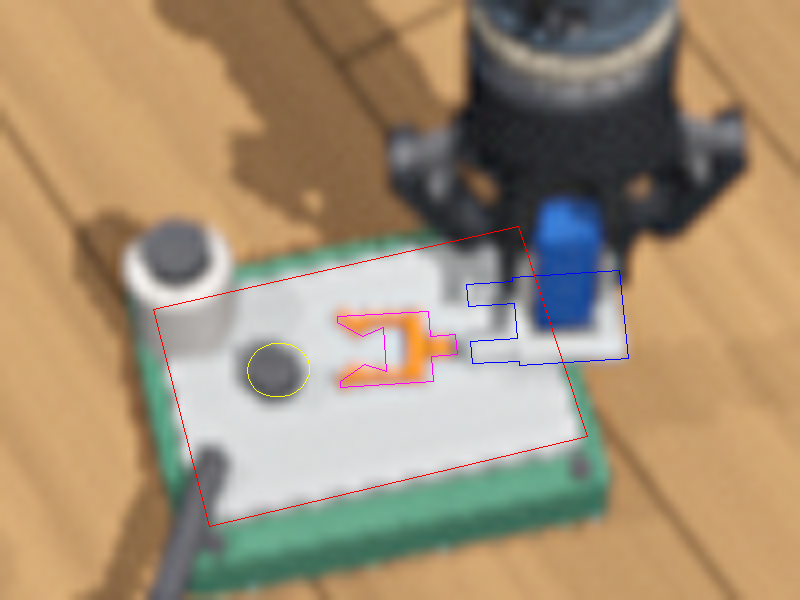

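The fork overlay matches well; clip and pin overlays are within about 1 px. Lower to 1 mm above the plate and advance close to the clip.

```bash
python3 -m creep '[{"x":0,"y":0,"z":-0.12,"wx":0,"wy":0,"wz":0,"jaw":10},{"x":0,"y":0,"z":-0.12,"wx":0,"wy":0,"wz":0,"jaw":10},{"x":0,"y":0,"z":-0.12,"wx":0,"wy":0,"wz":0,"jaw":10},{"x":0,"y":0,"z":0,"wx":0,"wy":0,"wz":0,"jaw":10},{"x":0.055,"y":-0.03,"z":0,"wx":0,"wy":0,"wz":0,"jaw":10},{"x":0.055,"y":-0.03,"z":0,"wx":0,"wy":0,"wz":0,"jaw":10},{"x":0.055,"y":-0.03,"z":0,"wx":0,"wy":0,"wz":0,"jaw":10},{"x":0.055,"y":-0.03,"z":0,"wx":0,"wy":0,"wz":0,"jaw":10},{"x":0.055,"y":-0.03,"z":0,"wx":0,"wy":0,"wz":0,"jaw":10},{"x":0,"y":0,"z":0,"wx":0,"wy":0,"wz":0,"jaw":10},{"x":0,"y":0,"z":0,"wx":0,"wy":0,"wz":0,"jaw":10}]'
python3 - <<'E'
from ov import *
fk=fork();print(np.round(fk,4),get_obs()["force"])
show("m5.png",[(fk,FORK,(255,0,0)),([.6121,.0109,-.494,.050],CLIP,(255,0,255)),([.655,.002,0,.062],CIRC(.012),(0,255,255)),([.655,.002,-.32,.044],PL,(0,0,255))])
E
```

```text
time_s: 7.02
eef_pos: [0.5605, 0.0384, 0.0859]
tcp_rot: [0.0, 0.859, 0.512, 0.0]
force: [-1.3, -0.2, -1.6]
grip_width: 0.0228
[ 0.5602  0.0385 -0.4951  0.0508] [-0.56240303 -0.45876462 -1.73017095]
```

View pics/m5.png

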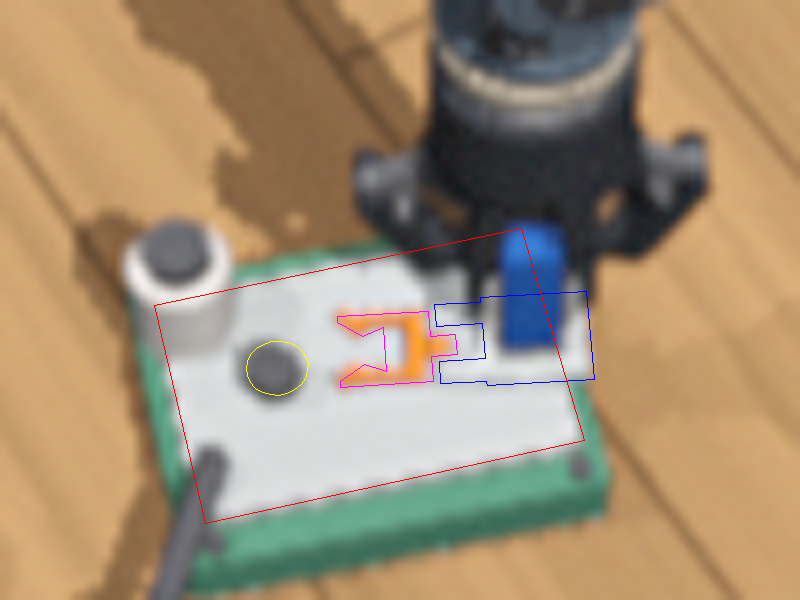

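```bash
python3 -m creep '[{"x":0.05,"y":-0.037,"z":0,"wx":0,"wy":0,"wz":0.02,"jaw":10},{"x":0.05,"y":-0.037,"z":0,"wx":0,"wy":0,"wz":0.02,"jaw":10},{"x":0.05,"y":-0.037,"z":0,"wx":0,"wy":0,"wz":0.02,"jaw":10},{"x":0.05,"y":-0.037,"z":0,"wx":0,"wy":0,"wz":0.02,"jaw":10},{"x":0.05,"y":-0.037,"z":0,"wx":0,"wy":0,"wz":0.02,"jaw":10},{"x":0.05,"y":-0.037,"z":0,"wx":0,"wy":0,"wz":0.02,"jaw":10},{"x":0.05,"y":-0.037,"z":0,"wx":0,"wy":0,"wz":0.02,"jaw":10},{"x":0,"y":0,"z":0,"wx":0,"wy":0,"wz":0,"jaw":10},{"x":0,"y":0,"z":0,"wx":0,"wy":0,"wz":0,"jaw":10}]'
python3 - <<'E'
from ov import *
fk=fork();print(np.round(fk,4),get_obs()["force"])
c=[fk[0]+.056*np.cos(fk[2]),fk[1]+.056*np.sin(fk[2]),fk[2],.05];print(c)
show("m6.png",[(fk,FORK,(255,0,0)),(c,CLIP,(255,0,255)),([.655,.002,0,.062],CIRC(.012),(0,255,255))])
E
```

```text
time_s: 7.82
eef_pos: [0.5745, 0.0281, 0.0859]
tcp_rot: [0.0, 0.821, 0.571, 0.0]
force: [0.5, -0.2, -2.0]
grip_width: 0.0226
[ 0.5743  0.0282 -0.3551  0.0508] [-1.87809204 -0.10369558 -1.22946257]
[np.float64(0.6268167335485992), np.float64(0.008690045922844274), np.float64(-0.3551277696945958), 0.05]
```

View pics/m6.png

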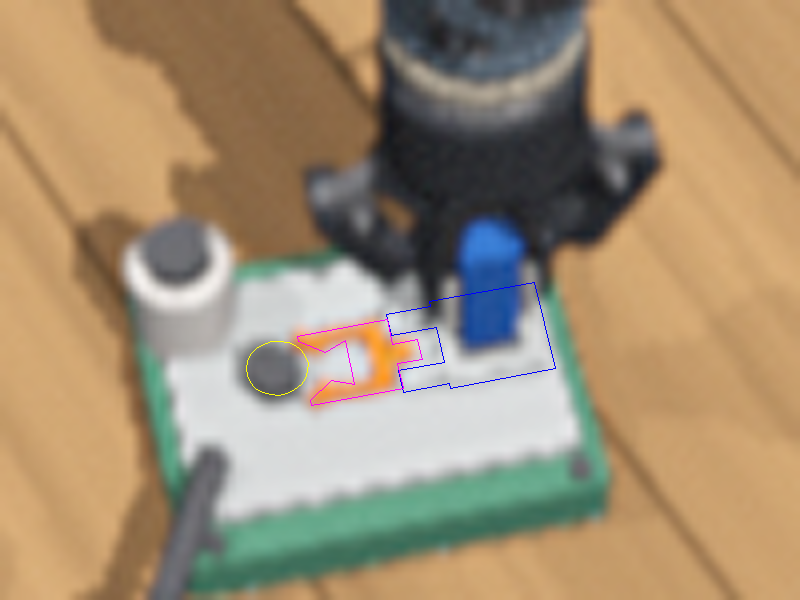

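Clip tracks the fork as modelled; mouth (crop ~(303,335),(311,402)) straddles the pin. Continue towards the pin.

```bash
python3 -m creep '[{"x":0.062,"y":-0.021,"z":0,"wx":0,"wy":0,"wz":0.011,"jaw":10},{"x":0.062,"y":-0.021,"z":0,"wx":0,"wy":0,"wz":0.011,"jaw":10},{"x":0.062,"y":-0.021,"z":0,"wx":0,"wy":0,"wz":0.011,"jaw":10},{"x":0.062,"y":-0.021,"z":0,"wx":0,"wy":0,"wz":0.011,"jaw":10},{"x":0,"y":0,"z":0,"wx":0,"wy":0,"wz":0,"jaw":10}]' 110; python3 -m creep '[{"x":0.062,"y":-0.021,"z":0,"wx":0,"wy":0,"wz":0,"jaw":10},{"x":0.062,"y":-0.021,"z":0,"wx":0,"wy":0,"wz":0,"jaw":10}]'; python3 -m creep '[{"x":0.062,"y":-0.021,"z":0,"wx":0,"wy":0,"wz":0,"jaw":10}]';python3 -m creep '[{"x":0.062,"y":-0.021,"z":0,"wx":0,"wy":0,"wz":0,"jaw":10}]';python3 -m creep '[{"x":0.062,"y":-0.021,"z":0,"wx":0,"wy":0,"wz":0,"jaw":10},{"x":0,"y":0,"z":0,"wx":0,"wy":0,"wz":0,"jaw":10}]'
```

```text
time_s: 8.28
eef_pos: [0.5852, 0.0246, 0.086]
tcp_rot: [0.0, 0.808, 0.589, 0.0]
force: [-0.2, 0.2, -1.3]
grip_width: 0.0233
time_s: 8.45
eef_pos: [0.5871, 0.0238, 0.0856]
tcp_rot: [-0.002, 0.808, 0.589, -0.002]
force: [-6.0, 2.5, 1.1]
grip_width: 0.0226
time_s: 8.53
eef_pos: [0.5873, 0.0236, 0.0856]
tcp_rot: [-0.004, 0.808, 0.589, -0.004]
force: [-11.3, 3.3, 10.3]
grip_width: 0.023
time_s: 8.62
eef_pos: [0.5876, 0.0235, 0.0858]
tcp_rot: [-0.006, 0.808, 0.589, -0.005]
force: [-14.6, 5.9, 14.2]
grip_width: 0.0223
time_s: 8.78
eef_pos: [0.5886, 0.0231, 0.0859]
tcp_rot: [-0.007, 0.808, 0.589, -0.006]
force: [-14.0, 5.3, 11.6]
grip_width: 0.0229
```

```bash
python3 -m creep '[{"x":0,"y":0,"z":0.025,"wx":-0.006,"wy":-0.019,"wz":0,"jaw":10},{"x":0,"y":0,"z":0,"wx":0,"wy":0,"wz":0,"jaw":10}]' 120; python3 -m creep '[{"x":0.03,"y":-0.01,"z":0,"wx":0,"wy":0,"wz":0,"jaw":10},{"x":0,"y":0,"z":0,"wx":0,"wy":0,"wz":0,"jaw":10}]'
python3 - <<'E'
from ov import *
fk=fork();print(np.round(fk,4),get_obs()["force"],get_obs()["wrist_torque"])
c=[fk[0]+.056*np.cos(fk[2]),fk[1]+.056*np.sin(fk[2]),fk[2],.05];print(c)
show("m7.png",[(fk,FORK,(255,0,0)),(c,CLIP,(255,0,255)),([.655,.002,0,.062],CIRC(.012),(0,255,255))])
E
```

```text
time_s: 8.95
eef_pos: [0.5912, 0.0223, 0.0858]
tcp_rot: [0.004, 0.808, 0.589, 0.002]
force: [-5.7, 2.6, -2.5]
grip_width: 0.0229
time_s: 9.12
eef_pos: [0.5965, 0.0207, 0.0863]
tcp_rot: [0.007, 0.808, 0.589, 0.005]
force: [1.2, 0.6, -1.4]
grip_width: 0.0226
[ 0.5981  0.0203 -0.3107  0.0517] [ 1.03146665 -0.70212486 -1.85289322] [ 0.02292972  0.00249794 -0.02929233]
[np.float64(0.6513919184700928), np.float64(0.0031415249194961456), np.float64(-0.31071589057035687), 0.05]
```

View pics/m7.png

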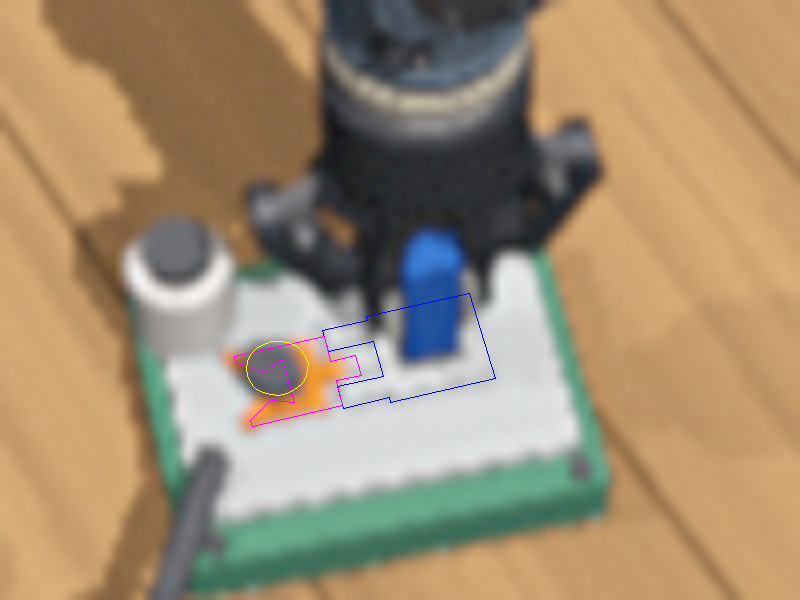

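```bash
python3 -m creep '[{"x":0.04,"y":-0.013,"z":0,"wx":0,"wy":0,"wz":0,"jaw":10},{"x":0.04,"y":-0.013,"z":0,"wx":0,"wy":0,"wz":0,"jaw":10},{"x":0,"y":0,"z":0,"wx":0,"wy":0,"wz":0,"jaw":10}]'; python3 -m creep '[{"x":0.05,"y":-0.016,"z":0,"wx":0,"wy":0,"wz":0,"jaw":10},{"x":0.05,"y":-0.016,"z":0,"wx":0,"wy":0,"wz":0,"jaw":10},{"x":0,"y":0,"z":0,"wx":0,"wy":0,"wz":0,"jaw":10}]'; python3 -m creep '[{"x":0.05,"y":-0.016,"z":0,"wx":0,"wy":0,"wz":0,"jaw":10},{"x":0.05,"y":-0.016,"z":0,"wx":0,"wy":0,"wz":0,"jaw":10},{"x":0,"y":0,"z":0,"wx":0,"wy":0,"wz":0,"jaw":10}]'
```

```text
time_s: 9.42
eef_pos: [0.6018, 0.0189, 0.0871]
tcp_rot: [0.008, 0.808, 0.589, 0.006]
force: [-0.5, 0.4, -0.7]
grip_width: 0.0228
time_s: 9.67
eef_pos: [0.6023, 0.0186, 0.0864]
tcp_rot: [0.005, 0.808, 0.589, 0.004]
force: [-6.4, 1.4, 1.8]
grip_width: 0.0227
time_s: 9.92
eef_pos: [0.6027, 0.0184, 0.0857]
tcp_rot: [0.002, 0.808, 0.589, 0.001]
force: [-9.5, 3.0, 3.8]
grip_width: 0.0232
```

```bash
python3 -m creep '[{"x":0.05,"y":-0.016,"z":0,"wx":0,"wy":0,"wz":0,"jaw":10},{"x":0.05,"y":-0.016,"z":0,"wx":0,"wy":0,"wz":0,"jaw":10},{"x":0,"y":0,"z":0,"wx":0,"wy":0,"wz":0,"jaw":10}]'; python3 -m creep '[{"x":-0.15,"y":0.049,"z":0,"wx":0,"wy":0,"wz":0,"jaw":10},{"x":-0.15,"y":0.049,"z":0,"wx":0,"wy":0,"wz":0,"jaw":10},{"x":-0.2,"y":0.064,"z":0,"wx":0.003,"wy":0.01,"wz":0,"jaw":10},{"x":-0.2,"y":0.064,"z":0,"wx":0.003,"wy":0.009,"wz":0,"jaw":10},{"x":-0.2,"y":0.064,"z":0,"wx":0,"wy":0,"wz":0,"jaw":10},{"x":-0.2,"y":0.064,"z":0,"wx":0,"wy":0,"wz":0,"jaw":10},{"x":0,"y":0,"z":0.3,"wx":0,"wy":0,"wz":0,"jaw":10},{"x":0,"y":0,"z":0.6,"wx":0,"wy":0,"wz":0,"jaw":10},{"x":0,"y":0,"z":0.6,"wx":0,"wy":0,"wz":0,"jaw":10},{"x":0,"y":0,"z":0,"wx":0,"wy":0,"wz":0,"jaw":10},{"x":0,"y":0,"z":0,"wx":0,"wy":0,"wz":0,"jaw":10}]'
python3 - <<'E'
from ov import *
fk=fork();print(np.round(fk,4),get_obs()["force"])
show("m8.png",[(fk,FORK,(255,0,0)),([.655,.002,-.31,.050],CLIP,(255,0,255)),([.655,.002,0,.062],CIRC(.012),(0,255,255))])
E
```

```text
time_s: 10.17
eef_pos: [0.6031, 0.0182, 0.0855]
tcp_rot: [-0.001, 0.808, 0.589, -0.002]
force: [-15.3, 5.9, 9.4]
grip_width: 0.023
time_s: 11.08
eef_pos: [0.5705, 0.0293, 0.1492]
tcp_rot: [0.002, 0.808, 0.589, 0.002]
force: [-0.5, 1.1, -2.2]
grip_width: 0.0227
[ 0.5694  0.0294 -0.311   0.1127] [-0.11865791 -0.37981948 -1.62077164]
```

View pics/m8.png

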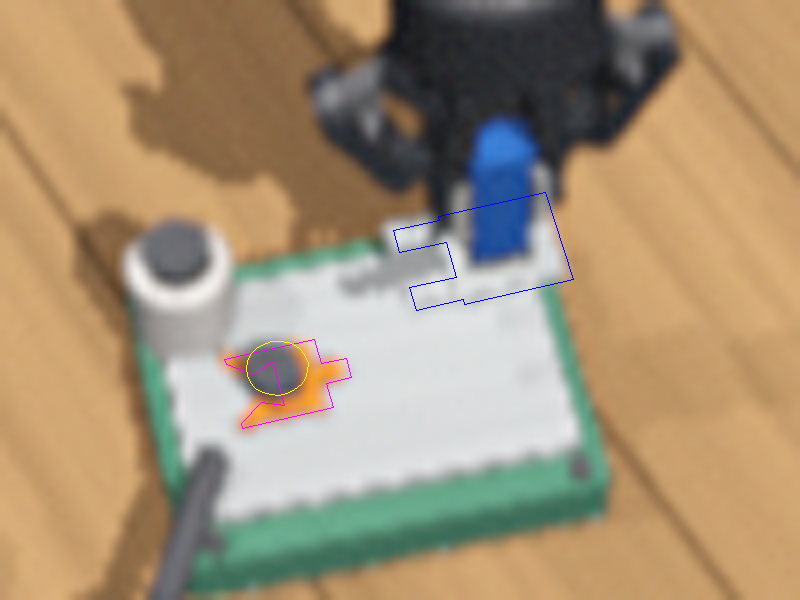

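Clip is home per the overlay: jaws around the pin, lug at about (350,372). Now carry the fork back.

```bash
python3 -m creep '[{"x":-0.325,"y":0.646,"z":0,"wx":0,"wy":0,"wz":0.048,"jaw":10},{"x":-0.325,"y":0.646,"z":0,"wx":0,"wy":0,"wz":0.048,"jaw":10},{"x":-0.325,"y":0.646,"z":0,"wx":0,"wy":0,"wz":0.048,"jaw":10},{"x":-0.325,"y":0.646,"z":0,"wx":0,"wy":0,"wz":0.048,"jaw":10},{"x":-0.325,"y":0.646,"z":0,"wx":0,"wy":0,"wz":0.048,"jaw":10},{"x":-0.325,"y":0.646,"z":0,"wx":0,"wy":0,"wz":0.048,"jaw":10},{"x":-0.325,"y":0.646,"z":0,"wx":0,"wy":0,"wz":0.048,"jaw":10},{"x":-0.325,"y":0.646,"z":0,"wx":0,"wy":0,"wz":0.048,"jaw":10},{"x":-0.325,"y":0.646,"z":0,"wx":0,"wy":0,"wz":0.048,"jaw":10},{"x":-0.325,"y":0.646,"z":0,"wx":0,"wy":0,"wz":0.048,"jaw":10},{"x":0,"y":0,"z":-0.6,"wx":0,"wy":0,"wz":0,"jaw":10},{"x":0,"y":0,"z":-0.6,"wx":0,"wy":0,"wz":0,"jaw":10},{"x":0,"y":0,"z":-0.6,"wx":0,"wy":0,"wz":0,"jaw":10},{"x":0,"y":0,"z":-0.4,"wx":0,"wy":0,"wz":0,"jaw":10},{"x":0,"y":0,"z":-0.2,"wx":0,"wy":0,"wz":0,"jaw":10},{"x":0,"y":0,"z":0,"wx":0,"wy":0,"wz":0,"jaw":10},{"x":0,"y":0,"z":0,"wx":0,"wy":0,"wz":0,"jaw":10}]' 60
python3 - <<'E'
from ov import *
fk=fork();print(np.round(fk,4),get_obs()["force"])
show("m9.png",[(fk,FORK,(255,0,0)),([.4421,.2948,.12,.004],np.array([(-71,-56),(71,-56),(71,56),(-71,56)])/1000,(0,0,255))],350,190)
E
```

```text
time_s: 12.55
eef_pos: [0.4387, 0.2877, 0.0504]
tcp_rot: [-0.0, 0.645, 0.764, -0.001]
force: [-0.6, -0.4, -1.8]
grip_width: 0.0229
[0.4393 0.2879 0.1688 0.016 ] [ 0.7358921   0.74324547 -0.76417979]
```

View pics/m9.png

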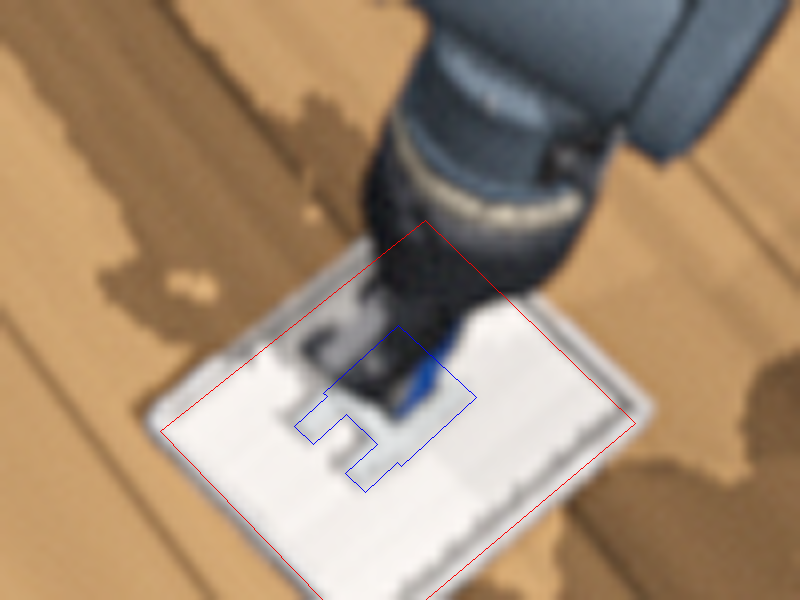

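```bash
python3 -m creep '[{"x":0,"y":0,"z":-0.05,"wx":0,"wy":0,"wz":0,"jaw":10},{"x":0,"y":0,"z":-0.05,"wx":0,"wy":0,"wz":0,"jaw":10},{"x":0,"y":0,"z":0,"wx":0,"wy":0,"wz":0,"jaw":10}]';python3 -m creep '[{"x":0,"y":0,"z":-0.03,"wx":0,"wy":0,"wz":0,"jaw":10},{"x":0,"y":0,"z":0,"wx":0,"wy":0,"wz":0,"jaw":10}]';python3 -m creep '[{"x":0,"y":0,"z":-0.03,"wx":0,"wy":0,"wz":0,"jaw":10},{"x":0,"y":0,"z":0,"wx":0,"wy":0,"wz":0,"jaw":10}]'
```

```text
time_s: 12.85
eef_pos: [0.4394, 0.288, 0.0474]
tcp_rot: [0.0, 0.645, 0.764, 0.001]
force: [-0.3, -0.2, -1.1]
grip_width: 0.0229
time_s: 13.02
eef_pos: [0.4391, 0.288, 0.0459]
tcp_rot: [0.0, 0.645, 0.764, 0.0]
force: [0.1, -0.6, -1.2]
grip_width: 0.0228
time_s: 13.18
eef_pos: [0.4392, 0.288, 0.0453]
tcp_rot: [0.0, 0.645, 0.764, 0.0]
force: [-0.1, 0.7, 4.8]
grip_width: 0.0226
```

Touching the floor; release slowly, open wide, lift clear.

```bash
python3 -m creep '[{"x":0,"y":0,"z":0,"wx":0,"wy":0,"wz":0,"jaw":24},{"x":0,"y":0,"z":0,"wx":0,"wy":0,"wz":0,"jaw":26},{"x":0,"y":0,"z":0,"wx":0,"wy":0,"wz":0,"jaw":30},{"x":0,"y":0,"z":0,"wx":0,"wy":0,"wz":0,"jaw":50},{"x":0,"y":0,"z":0,"wx":0,"wy":0,"wz":0,"jaw":70},{"x":0,"y":0,"z":0,"wx":0,"wy":0,"wz":0,"jaw":85},{"x":0,"y":0,"z":0,"wx":0,"wy":0,"wz":0,"jaw":85},{"x":0,"y":0,"z":0,"wx":0,"wy":0,"wz":0,"jaw":85},{"x":0,"y":0,"z":0,"wx":0,"wy":0,"wz":0,"jaw":85},{"x":0,"y":0,"z":0,"wx":0,"wy":0,"wz":0,"jaw":85}]' 20 && python3 -m creep '[{"x":0,"y":0,"z":0.3,"wx":0,"wy":0,"wz":0,"jaw":85},{"x":0,"y":0,"z":0.5,"wx":0,"wy":0,"wz":0,"jaw":85},{"x":0,"y":0,"z":0.9,"wx":0,"wy":0,"wz":0,"jaw":85},{"x":0,"y":0,"z":0.9,"wx":0,"wy":0,"wz":0,"jaw":85},{"x":0,"y":0,"z":0.9,"wx":0,"wy":0,"wz":0,"jaw":85},{"x":0,"y":0,"z":0.9,"wx":0,"wy":0,"wz":0,"jaw":85},{"x":-0.3,"y":0.7,"z":0,"wx":0,"wy":0,"wz":0,"jaw":85},{"x":-0.3,"y":0.7,"z":0,"wx":0,"wy":0,"wz":0,"jaw":85},{"x":-0.3,"y":0.7,"z":0,"wx":0,"wy":0,"wz":0,"jaw":85},{"x":-0.3,"y":0.7,"z":0,"wx":0,"wy":0,"wz":0,"jaw":85},{"x":-0.3,"y":0.7,"z":0,"wx":0,"wy":0,"wz":0,"jaw":85},{"x":0,"y":0,"z":0,"wx":0,"wy":0,"wz":0,"jaw":85},{"x":0,"y":0,"z":0,"wx":0,"wy":0,"wz":0,"jaw":85}]'
python3 - <<'E'
from h import *
a=grab_frame("scene");b=grab_frame("top")
c=lambda im,x,y: cv2.resize(im[y:y+75,x:x+100],(400,300),interpolation=cv2.INTER_CUBIC)[...,::-1]
A,B=a["img"],b["img"]
cv2.imwrite("pics/m10.png",np.vstack([np.hstack([c(B,285,150),c(B,175,228)]),np.hstack([c(A,255,150),c(A,350,205)])]))
for n in("bottle_mid","jar_mid","tin_mid","clip_center","clip_back"):
    for q in("scene","top"): print(n,q,[(round(r["score"],2),np.round(r["uv"],1)) for r in pinpoint(q,n)[:2]])
E
```

```text
time_s: 14.02
eef_pos: [0.439, 0.2879, 0.0445]
tcp_rot: [-0.0, 0.645, 0.764, -0.0]
force: [-1.1, 0.4, -0.5]
grip_width: 0.0852
time_s: 15.1
eef_pos: [0.378, 0.4289, 0.2203]
tcp_rot: [0.0, 0.644, 0.765, -0.0]
force: [0.4, -0.9, 0.2]
grip_width: 0.0852
bottle_mid scene [(0.84, array([382. , 300.4]))]
bottle_mid top [(0.72, array([151.9, 190.8]))]
jar_mid scene [(0.8, array([217.4, 138.3]))]
jar_mid top [(0.7, array([464.8, 147.9])), (0.35, array([339.5, 181.8]))]
tin_mid scene [(0.83, array([229.9, 190.8]))]
tin_mid top [(0.73, array([393.3, 132.3])), (0.66, array([335.3, 188.9]))]
clip_center scene [(0.58, array([290.7, 194.1]))]
clip_center top [(0.67, array([337.9, 181.6]))]
clip_back scene [(0.37, array([293.6, 201.6]))]
clip_back top [(0.68, array([223.1, 253.3])), (0.66, array([336.5, 187.8]))]
```

```bash
python3 - <<'E'
from ov import *
import ov
a=f;b=grab_frame("top")
def seg(fr,lo,hi,x0,y0,w,h):
    m=cv2.inRange(cv2.cvtColor(fr["img"],cv2.COLOR_RGB2HSV),lo,hi);o=np.zeros_like(m);o[y0:y0+h,x0:x0+w]=m[y0:y0+h,x0:x0+w];return o
for n,fr,r in(("scene",a,(360,200,80,70)),("top",b,(190,235,60,60))):
    m=seg(fr,(105,120,40),(130,255,255),*r);N,L,s,ce=cv2.connectedComponentsWithStats(m);i=1+np.argmax(s[1:,4]);print("blue",n,s[i],ce[i].round(1))
for x,y in((.4397,.2785),(.439,.288)):
  for n,fr in(("scene",a),("top",b)):
    ov.f=fr;print("handle mid expected",n,(x,y),proj([x,y,.046]).round(1))
M=[seg(a,(3,130,120),(20,255,255),275,180,40,35),seg(b,(5,170,190),(14,255,255),322,165,30,40)]
print("orange px",[int((m>0).sum()) for m in M])
def iou(p):
    t=0
    for fr,m,bias in((a,M[0],(.2,1.)),(b,M[1],(.6,.5))):
        ov.f=fr;z=np.zeros(m.shape,np.uint8)
        z=np.zeros((1600,2560),np.uint8)
        cv2.fillPoly(z,[((proj(T([*p,.050],CLIP))+bias+.5)*4).astype(int)],255)
        cv2.fillPoly(z,[((proj(T([.655,.002,0,.062],CIRC(.012)))+bias+.5)*4).astype(int)],0)
        g=cv2.resize(z,(640,400),interpolation=cv2.INTER_AREA)/255.;mm=m/255.
        t+=np.minimum(g,mm).sum()/np.maximum(g,mm).sum()/2
    return t
best=max(((iou((.655+dx/1000,.002+dy/1000,w)),dx,dy,w) for dx in range(-8,7,1) for dy in range(-5,6,1) for w in(-.4,-.35,-.3,-.25,-.2)))
print(best, iou((.655,.002,-.31)),iou((.655-.004,.003,-.31)))
E
```

```text
blue scene [395 227  12  16 103] [400.6 234.4]
blue top [215 266  13   9  97] [220.6 269.6]
handle mid expected scene (0.4397, 0.2785) [[398.6 231.6]]
handle mid expected top (0.4397, 0.2785) [[223.9 269. ]]
handle mid expected scene (0.439, 0.288) [[400.8 233.9]]
handle mid expected top (0.439, 0.288) [[219.9 269.3]]
orange px [39, 27]
(np.float64(0.41465901413042094), 2, -1, -0.3) 0.38799522468085523 0.30599929983601426
```

```bash
python3 -c "
from bench import *
job_done()"
```

```text
the job is handed in; nothing more can be done
```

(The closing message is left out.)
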